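Open the two bar clamps on a mended chopping board

ROBOT

A 6-joint arm with a two-finger parallel gripper is mounted at the origin on the work surface. World frame = base frame: x ahead of the robot, y to its left, z up, the work surface at z = 0. Lengths are in mm, angles in rad, forces in N, time in s.
With the tool pointing down it reaches from about 275 to 750 mm from the base axis. Payload 10.2 kg.
Tool frame: the origin (TCP) lies at the very end of the fingers, on their centre line; the grasp point (between the pads) lies 19 mm behind it; z points along the fingers, y is the line along which they close (so a half turn about z gives the same grasp; the last joint's range is limited). The gripper opens to 85 mm and grips with 20 to 120 N. Pads are 22 mm wide; open, the fingers measure 114 mm over their backs; the gripper's body (76 mm by 85 mm) begins 54 mm behind the grasp point. The pads swing forward as they close: fully open they stand 13 mm farther back than shut.
Start: joints at [-0.223, 0.313, 1.498, -0, 1.331, -0.223], TCP at [525.006, -0.013, 231.294] pointing down, gripper open.
Joint ranges: [-2.94, 2.94], [-0.97, 2.17], [0.19, 2.56], [-1.23, 4.37], [0.02, 3.11], [-2.88, 2.88]. Speed limits (rad/s): [2.39, 2.39, 3.01, 3.14, 3.14, 3.14].

INTERFACE

Orientations are given as a unit quaternion [w, x, y, z].
In Python, from rig import ctrl gives the robot as it stands.
- The arm moves only by the tool step_arm, never from a script. Its argument "increments" is a list of rows, each a list of 3 entries, a list of its own where there are three numbers: the shift along the tool's x, y, z in cm, then the turn, a rotation vector about the tool's x, y, z in degrees, then the opening in per cent of the stroke, from 0 (shut) to 100 (fully open). A call has 1 to 8 rows; each row is the pose to reach, as a shift and turn from the pose commanded when the call began, along the tool's axes at that moment; what a row does not reach only later rows make up. A row lasts 1/8 s, in which the tool goes at most 62.5 mm and 10.7 degrees, less where a joint would pass 70% of its speed; a pose out of reach is approached as far as the arm can. A call with a gripper value outside its range is refused whole. The fingers move at their own pace and stop on an object; "squeeze" is the grip in N (left out, the last holds). Time passes only in rows, so rows that repeat a pose let the fingers close. It gives the time, the measured TCP pose, the force, the opening and the grip force at its end, in the units of the state.
- ctrl.sense(): the state, without advancing time (a new reading comes with each control period).
- ctrl.capture(name): name is "scene" or "side" or "wrist"; returns a dict with "img" (384x512x3 uint8, red, green, blue), "fx", "fy", "cx", "cy" (pixels), "extrinsics" (4x4, takes a point from camera to world coordinates). Camera axes: x right, y down, z forward; pixel columns grow to the right and rows downward; lengths in mm; the calibration is good to about 2 mm. A picture is of the moment at which its call begins. There is no depth.
- ctrl.finish_job(): hands the job in; it is judged then, once.
The state is a dict: "time_s": time; "joints": joint angles; "dq": joint speeds; "tau": joint torques, N m; "eef_pos": TCP position; "ee_rot": TCP orientation; "force": force on the tool from outside, world axes, zero at the start; "wrist_torque": the same for the moment, N m; "grip_width": opening from 0.0 (shut) to 1.0 (fully open); "grip_force": force on a finger pad.
Only numpy, scipy, OpenCV 4.12 (cv2) and the standard library are available. Lean on these libraries where they do the work, as an engineer would, in place of code of your own. Each camera call takes 0.05 s, during which the arm holds its last target. There are 200 camera calls.

TASK

The glue in the mended chopping board has set and both clamp screws are already backed off. On each of the two bar clamps, press the thumb release down with a fingertip and, keeping it pressed, push the sliding jaw back along its bar all the way to the end stop, then let the release spring up. Either clamp may be first; nothing needs gripping: do not lift or shift the board or any of the other things.

Things in the scene. Friction and masses are not known exactly. Their poses are not given: they have to be found in the camera images.
- near_clamp: the bar clamp nearer to the robot: aluminium bar 420 mm long, 18 mm wide, top 36 mm above the table; it does not shift. Origin on the table under the bar's middle, bar along its y axis: screw head with cross handle at the -y end (to y = -259 mm), sliding jaw on the +y half, end stop (a block 46 mm high, inner face at y = +198 mm) at the +y end. x is across the bar.
- near_jaw (a joint): the near clamp's sliding jaw along its bar, in m: grows as it goes back, away from the board (the clamp's +y); 0.090 = against the end stop, 0.005 to 0.016 at the start. With the release down it slides against about 2 N; with it up the ratchet lets it move towards the board only (up to 10 mm of play backwards till the pawl catches).
- near_release (a joint): how far the near clamp's thumb release is pressed down, in m: 0 = up, 0.006 = fully down; the pawl is clear of the notches beyond 0.0035. Its spring takes 4 N at the top, 7 N fully down. It may stand up to 0.0035 down by itself when the pawl rests on a notch's edge.
- near_thumb (a point): centre of the top face of the near clamp's thumb release: ribbed steel plate, 26 mm across the bar, 28 mm along it, level, 60 mm above the table when up (12 mm over the jaw's deck). It travels with the jaw: in the clamp's frame it lies at x = 0, y = 76 mm + the jaw's position. Axes as the clamp's.
- near_shoulder (a point): middle of the top of the rear shoulder of the near clamp's sliding jaw, 72 mm above the table, 10 mm thick, 36 mm wide, 27 mm behind the thumb plate's centre. The jaw is a grey casting 66 mm long, 34 mm wide, deck 48 mm high; its jaw plate at the board is 12 mm thick, 40 mm wide, 78 mm high. Plate and shoulder are 44 mm apart, open at both sides.
- far_clamp: the bar clamp farther from the robot: aluminium bar 420 mm long, 18 mm wide, top 36 mm above the table; it does not shift. Origin on the table under the bar's middle, bar along its y axis: screw head with cross handle at the -y end (to y = -259 mm), sliding jaw on the +y half, end stop (a block 46 mm high, inner face at y = +198 mm) at the +y end. x is across the bar.
- far_jaw (a joint): the far clamp's sliding jaw along its bar, in m: grows as it goes back, away from the board (the clamp's +y); 0.090 = against the end stop, 0.005 to 0.016 at the start. With the release down it slides against about 2 N; with it up the ratchet lets it move towards the board only (up to 10 mm of play backwards till the pawl catches).
- far_release (a joint): how far the far clamp's thumb release is pressed down, in m: 0 = up, 0.006 = fully down; the pawl is clear of the notches beyond 0.0035. Its spring takes 4 N at the top, 7 N fully down. It may stand up to 0.0035 down by itself when the pawl rests on a notch's edge.
- far_thumb (a point): centre of the top face of the far clamp's thumb release: ribbed steel plate, 26 mm across the bar, 28 mm along it, level, 60 mm above the table when up (12 mm over the jaw's deck). It travels with the jaw: in the clamp's frame it lies at x = 0, y = 76 mm + the jaw's position. Axes as the clamp's.
- far_shoulder (a point): middle of the top of the rear shoulder of the far clamp's sliding jaw, 72 mm above the table, 10 mm thick, 36 mm wide, 27 mm behind the thumb plate's centre. The jaw is a grey casting 66 mm long, 34 mm wide, deck 48 mm high; its jaw plate at the board is 12 mm thick, 40 mm wide, 78 mm high. Plate and shoulder are 44 mm apart, open at both sides.
- board_center (a point): centre of the mended wooden chopping board, 280 mm (its x, across the bars) by 180 mm (its y, along the bars) by 20 mm thick, 0.7 kg, lying loose and level on the two bars between the screw pads and the jaws, top 56 mm above the table
- tin: tin can, 74 mm diameter, 105 mm high, standing on the board as a weight; origin at the centre of its underside
- ramekin: small white bowl, 60 mm diameter, 36 mm high, on the table between the two bars beside the jaws' path; origin at the centre of its underside
- glue_bottle: white glue bottle, 52 mm diameter, 150 mm high, on the table beyond the bars' stop ends; origin at the centre of its underside
- tumbler: black travel cup with a steel lid, 78 mm diameter, 163 mm high, at the robot's left; origin at the centre of its underside
- mug: brown clay mug, 80 mm diameter, 85 mm high, at the robot's left; origin at the centre of its underside
- soap: clear soap dispenser with a white pump, 72 mm diameter, 192 mm high, at the robot's right; origin at the centre of its underside
- dish_brush: flat brush with a wooden handle lying on the table at the robot's right; origin under its middle, x along its handle

How it is judged (in metres and radians):
On the way, in this order (a step that is already met when the one before it is completed fails the run):
1. a thumb release is pressed down while its jaw is still forward by the board (((value of joint near_release above 0.0036 m and value of joint near_jaw below 0.03 m) or (value of joint far_release above 0.0036 m and value of joint far_jaw below 0.03 m))), for 0.1 s.
2. both jaws have been pushed back to their end stops (value of joint each of near_jaw, far_jaw above 0.082 m), for 0.2 s.
At the end, for the whole second after the job is handed in: Both jaws stand back within 8 mm of their end stops and at rest, both thumb releases are up (within 2 mm), and the board lies flat on the bars within 20 mm of where it was, all the other things within 30 mm (all of step 2 and value of joint each of near_release, far_release below 0.002 m and velocity of joint near_jaw between -0.01 and 0.01 m/s and velocity of joint far_jaw between -0.01 and 0.01 m/s and distance of board_center from where it was at the start of the episode below 0.02 m and angle between board_center's own z axis and vertical below 0.1 rad and distance of each of tin, ramekin, glue_bottle, tumbler, mug, soap, dish_brush from where it was at the start of the episode below 0.03 m); the robot touches nothing.
It fails at once if the chopping board is lifted, tipped or shifted by more than 20 mm (distance of board_center from where it was at the start of the episode above 0.02 m or angle between board_center's own z axis and vertical above 0.1 rad).
It fails at once if one of the other things is lifted, knocked over or shifted by more than 30 mm (distance of any of tin, ramekin, glue_bottle, tumbler, mug, soap, dish_brush from where it was at the start of the episode above 0.03 m or angle between any of tin, ramekin, glue_bottle, tumbler, mug, soap's own z axis and vertical above 0.4 rad).
It also fails if it takes over 45 s, if anything falls off the work surface, if the arm or the gripper's body presses on something with over 40 N, if the wrist force passes 120 N, or if a joint passes its speed limit or range.

## Working session

There is one attempt and no reset: what is moved stays moved. The work goes in short steps, Python scripts to look and compute and a tool call to move; the robot and the scene stay as the last step left them, time stands still between calls to the robot, and variables do not carry over. Pictures are saved under pics/ and viewed, at most 10 in all, crops included, and the job is handed in when it is done.

Besides the shell and the picture viewer there is one more tool, called after ">>>" as name([rows], argument=value, ...), one row to a line, values as JSON. step_arm: Moves the arm, as the interface text tells. Its arguments: {"type":"object","properties":{"increments":{"type":"array"},"squeeze":{"type":"number"}},"required":["increments"]}

```bash
mkdir -p pics
python3 - <<'E'
from rig import ctrl
import cv2,numpy as np,pickle
s=ctrl.sense();print(s['eef_pos'],s['ee_rot'],s['time_s'],s['force'])
for n in('scene','side'):
    c=ctrl.capture(n);pickle.dump(c,open(n+'.pkl','wb'))
    cv2.imwrite(f'pics/{n}0.png',cv2.resize(c['img'][:,:,::-1],(800,600),interpolation=cv2.INTER_CUBIC))
    print(n,np.round(c['extrinsics'],2).tolist(),c['fx'],c['cx'],c['cy'])
E
```

```text
[5.24756462e+02 3.68760600e-02 2.30749875e+02] [-5.11162173e-04  7.07098925e-01  7.07114369e-01 -3.44698042e-04] 0.0 [-0.51850952 -0.28758116 -0.17024942]
scene [[-0.69, 0.62, -0.39, 961.81], [0.73, 0.59, -0.36, 360.62], [0.01, -0.53, -0.85, 1022.57], [0.0, 0.0, 0.0, 1.0]] 400.36121109746784 256.4992088527837 194.67213334111025
side [[-0.98, -0.14, 0.17, 323.58], [-0.22, 0.54, -0.81, 1021.33], [0.02, -0.83, -0.56, 789.75], [0.0, 0.0, 0.0, 1.0]] 348.37469268313146 255.42878544364743 192.3503903028881
```

View pics/scene0.png

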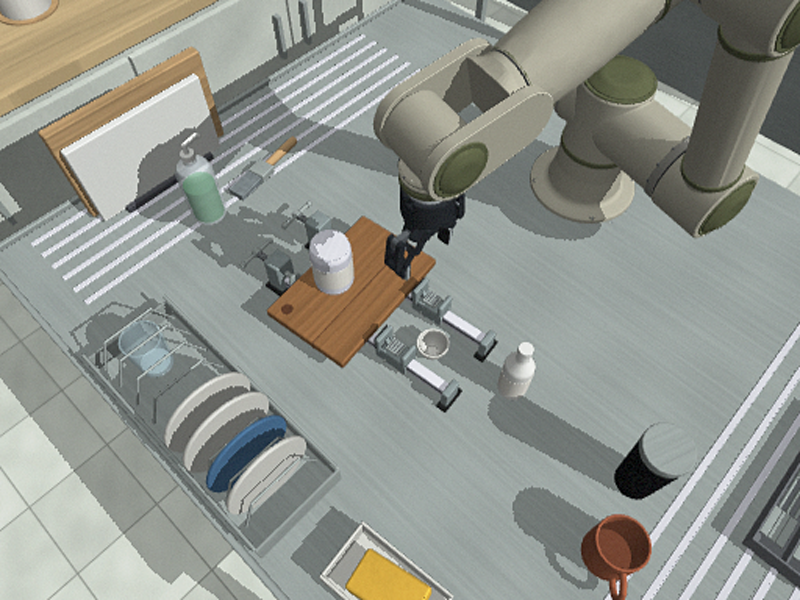

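View pics/side0.png

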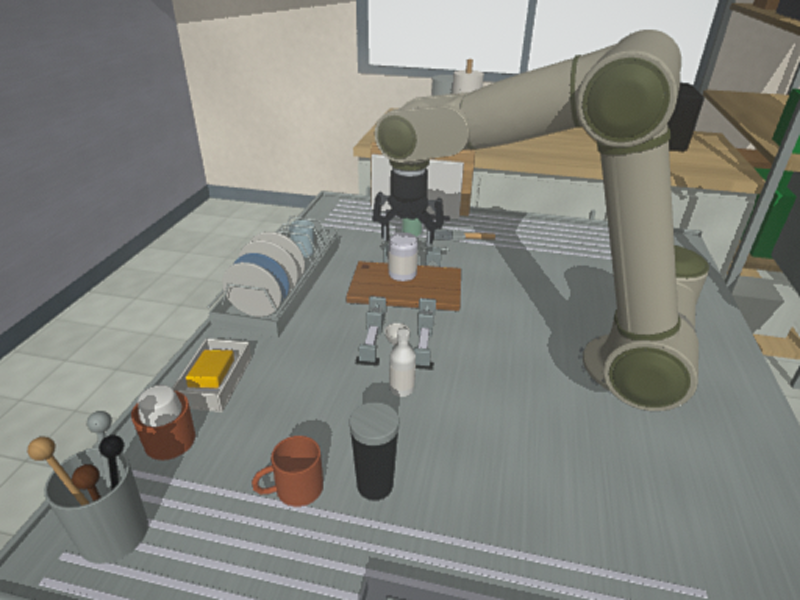

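The scene view shows the board near (350,290), the jaws at about (430,300) and (390,345), and the end stops at about (487,345) and (450,395). The ramekin at (432,343) is between the bars, and the glue bottle at (517,370) is beyond the stops. The side view agrees. Next I'll crop in closer.

Run:
```python
import cv2,pickle
for n,(x,y,w,h) in dict(scene=(230,170,100,75-0+20),side=(222,182,64,56)).items():
    c=pickle.load(open(n+'.pkl','rb'))['img'][y:y+h,x:x+w,::-1]
    k=6 if n=='scene' else 10
    im=cv2.resize(c,None,fx=k,fy=k,interpolation=cv2.INTER_CUBIC)
    for i in range(0,w,10): cv2.putText(im,str(x+i),(i*k,10),0,.35,(0,0,255)); cv2.line(im,(i*k,12),(i*k,18),(0,0,255))
    for i in range(0,h,10): cv2.putText(im,str(y+i),(0,i*k+4),0,.35,(0,0,255)); 
    cv2.imwrite(f'pics/{n}1.png',im); print(im.shape)
```

```text
(570, 600, 3)
(560, 640, 3)
```

View pics/scene1.png

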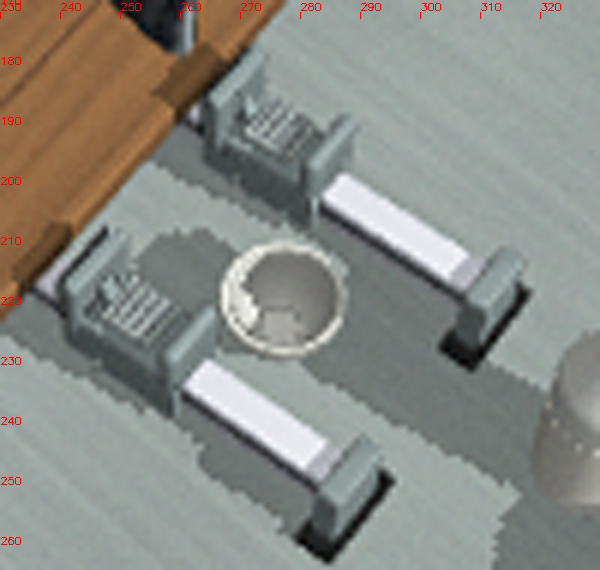

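View pics/side1.png

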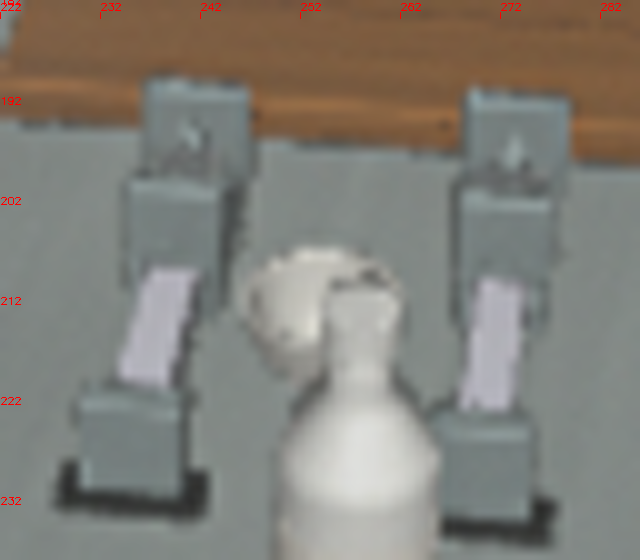

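The scene crop shows the near thumb plate at about (276.7,191.2), its shoulder top at (285,193.8) and its stop at (312.8,215.3). The far thumb plate is at about (253.3,221.2), its shoulder top at (262,226.3) and its stop at (288.3,248.3). In the side crop the shoulder tops' rear edges are at (272.7,201.3) near and (239.8,200.3) far.

```bash
cat > h.py <<'E'
import numpy as np
def ray(c,u,v,z):
    E=c['extrinsics'];d=E[:3,:3]@np.array([(u-c['cx'])/c['fx'],(v-c['cy'])/c['fy'],1]);o=E[:3,3]
    return (o+d*(z-o[2])/d[2]).round(1)
E
python3 - <<'E'
import pickle
from h import *
a=pickle.load(open('scene.pkl','rb'));b=pickle.load(open('side.pkl','rb'))
for n,c,u,v,z in [('Nplate',a,269.5,183,78),('Nthumb',a,276.7,191.2,59),('Nsh',a,285,193.8,72),('Nstop',a,312.8,215.3,46),
('Fplate',a,245.8,215,78),('Fthumb',a,253.3,221.2,59),('Fsh',a,262,226.3,72),('Fstop',a,288.3,248.3,46),
('Nsh_s',b,272.7,201.3,72),('Fsh_s',b,239.8,200.3,72),('Nst_s',b,270.6,223,46),('Fst_s',b,235.3,221.2,46),('Npl_s',b,273.9,191.2,78),('Fpl_s',b,241.8,190.3,78),('ramekin',a,277,219.5,36)]: print(n,ray(c,u+.0,v,z))
E
```

```text
Nplate [479.9 -37.2  78. ]
Nthumb [476.7 -11.5  59. ]
Nsh [473.6  16.   72. ]
Nstop [459.8 109.1  46. ]
Fplate [600.  -13.8  78. ]
Fthumb [592.4   6.9  59. ]
Fsh [592.5  39.   72. ]
Fstop [582.1 125.3  46. ]
Nsh_s [471.7  14.8  72. ]
Fsh_s [587.1  37.3  72. ]
Nst_s [461.4 105.6  46. ]
Fst_s [580.1 124.9  46. ]
Npl_s [477.6 -41.4  78. ]
Fpl_s [594.  -18.4  78. ]
ramekin [534.1  42.6  36. ]
```

Run:
```python
import pickle
from h import *
a=pickle.load(open('scene.pkl','rb'));b=pickle.load(open('side.pkl','rb'))
print('tin',ray(a,211,157,161),ray(b,258,153,161),'bottle',ray(a,336.6,223,150),ray(b,258,213.5,150))
```

```text
tin [ 569.1 -172.4  161. ] [ 566.9 -167.4  161. ] bottle [489.6 192.  150. ] [487.5 197.9 150. ]
```

>>> step_arm([
  [[0,-2,3],[0,0,-7],0],
  [[-0.9,-4.95,8],[0,0,-7],0],
  [[-0.9,-4.95,10],[0,0,-7],0],
  [[-0.9,-4.95,10],[0,0,-7],0],
  [[-0.9,-4.95,10],[0,0,-7],0],
])

```text
time_s: 0.72
eef_pos: [476.3, -9.1, 132.2]
ee_rot: [0.001, 0.663, 0.749, 0.0]
force: [1.0, 0.3, 0.5]
grip_width: -0.002
grip_force: 0.0
```

Run:
```python
from rig import ctrl
import cv2,pickle
c=ctrl.capture('wrist');pickle.dump(c,open('wrist.pkl','wb'))
cv2.imwrite('pics/w1.png',cv2.resize(c['img'][:,:,::-1],(800,600)))
```

```text
(no output)
```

View pics/w1.png

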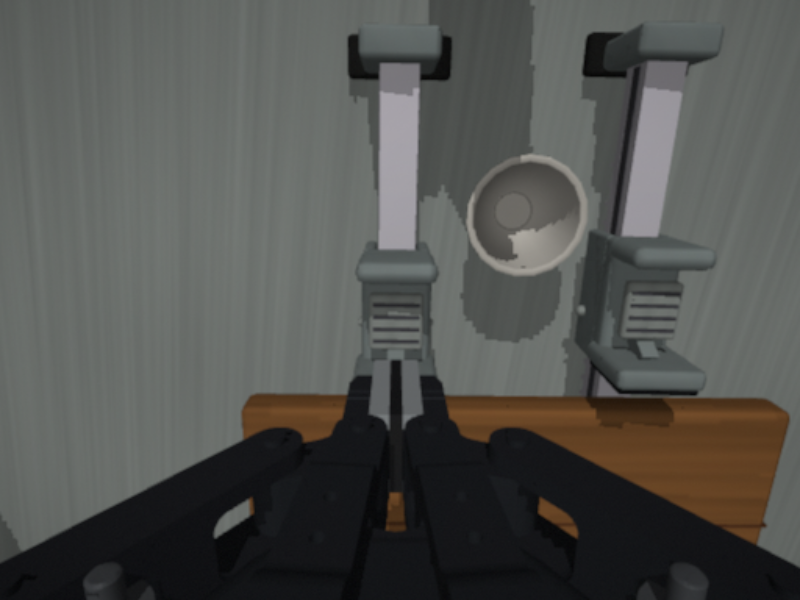

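The wrist view shows the near thumb plate centred at (397,320), its shoulder top at (397,265) and its stop top at (400,42). The far thumb is at (653,311), its shoulder top at (660,250) and its stop top at (665,42). The bars line up with the tool x axis.

Run:
```python
import pickle
from h import *
c=pickle.load(open('wrist.pkl','rb'));k=.64
for n,u,v,z in[('Nth',397,320,59),('Nsh',397,263,72),('Nst',400,42,46),('Fth',653,311,59),('Fsh',660,250,72),('Fst',667,40,46)]:print(n,ray(c,u*k,v*k,z))
```

```text
Nth [477.7 -11.9  59. ]
Nsh [474.   17.9  72. ]
Nst [464.3 107.7  46. ]
Fth [595.7   6.9  59. ]
Fsh [583.7  36.8  72. ]
Fst [577.  122.3  46. ]
```

>>> step_arm([
  [[0,0,4],[0,0,0],0],
  [[0,0,6.5],[0,0,0],0],
  [[0,0,7.2],[0,0,0],0],
  [[0,0,7.6],[0,0,0],0],
  [[0,0,7.6],[0,0,0],0],
  [[0,0,7.6],[0,0,0],0],
])

```text
time_s: 1.52
eef_pos: [476.2, -9.1, 56.6]
ee_rot: [0.001, 0.663, 0.749, 0.0]
force: [-1.2, 0.4, 4.6]
grip_width: -0.004
grip_force: 2.6
```

>>> step_arm([
  [[0,0,0.15],[0,0,0],0],
  [[0,0,0.22],[0,0,0],0],
  [[0,0,0.22],[0,0,0],0],
])

```text
time_s: 1.9
eef_pos: [476.2, -9.1, 54.5]
ee_rot: [0.001, 0.663, 0.749, 0.0]
force: [-1.0, 1.1, 5.4]
grip_width: -0.0
grip_force: 3.1
```

>>> step_arm([
  [[0,0,0.05],[0,0,0],0],
  [[0.5,0,0.05],[0,0,0],0],
  [[1.2,0,0.05],[0,0,0],0],
  [[2.4,0,0.05],[0,0,0],0],
  [[3.6,0,0.05],[0,0,0],0],
  [[4.8,0,0.05],[0,0,0],0],
  [[6,0,0.05],[0,0,0],0],
  [[7,0,0.05],[0,0,0],0],
])

```text
time_s: 2.9
eef_pos: [468.5, 60.4, 54.4]
ee_rot: [0.002, 0.662, 0.749, 0.001]
force: [0.5, -1.8, 6.3]
grip_width: 0.002
grip_force: 3.2
```

>>> step_arm([
  [[0.6,0,0],[0,0,0],0],
  [[1.1,0,0],[0,0,0],0],
  [[1.5,0,0],[0,0,0],0],
  [[1.8,0,0],[0,0,0],0],
  [[2.0,0,0],[0,0,0],0],
  [[2.0,0,0],[0,0,0],0],
])

```text
time_s: 3.65
eef_pos: [466.2, 79.8, 54.4]
ee_rot: [0.002, 0.662, 0.749, 0.001]
force: [0.5, -2.4, 6.0]
grip_width: 0.004
grip_force: 3.1
```

>>> step_arm([
  [[0.2,0,0],[0,0,0],0],
  [[0.4,0,0],[0,0,0],0],
  [[0.6,0,0],[0,0,0],0],
  [[0.6,0,0],[0,0,0],0],
])

```text
time_s: 4.15
eef_pos: [466.2, 81.0, 54.5]
ee_rot: [0.005, 0.662, 0.75, -0.002]
force: [-0.1, -40.1, 4.2]
grip_width: 0.002
grip_force: 21.7
```

>>> step_arm([
  [[-0.5,0,0],[0,0,0],0],
  [[-0.5,0,-1],[0,0,0],0],
  [[-0.5,0,-6],[0,0,0],0],
  [[-4,5,-7.5],[0,0,0],0],
  [[-7,10,-7.5],[0,0,0],0],
  [[-9,11.65,-7.5],[0,0,0],0],
  [[-9,11.65,-7.5],[0,0,0],0],
  [[-9,11.65,-7.5],[0,0,0],0],
])

```text
time_s: 5.15
eef_pos: [589.7, 12.0, 128.0]
ee_rot: [-0.0, 0.662, 0.749, -0.0]
force: [-0.5, -0.2, 0.9]
grip_width: 0.0
grip_force: 0.0
```

Run:
```python
from rig import ctrl
import cv2,pickle
c=ctrl.capture('wrist');pickle.dump(c,open('wrist2.pkl','wb'))
cv2.imwrite('pics/w2.png',cv2.resize(c['img'][:,:,::-1],(800,600)))
```

```text
(no output)
```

View pics/w2.png

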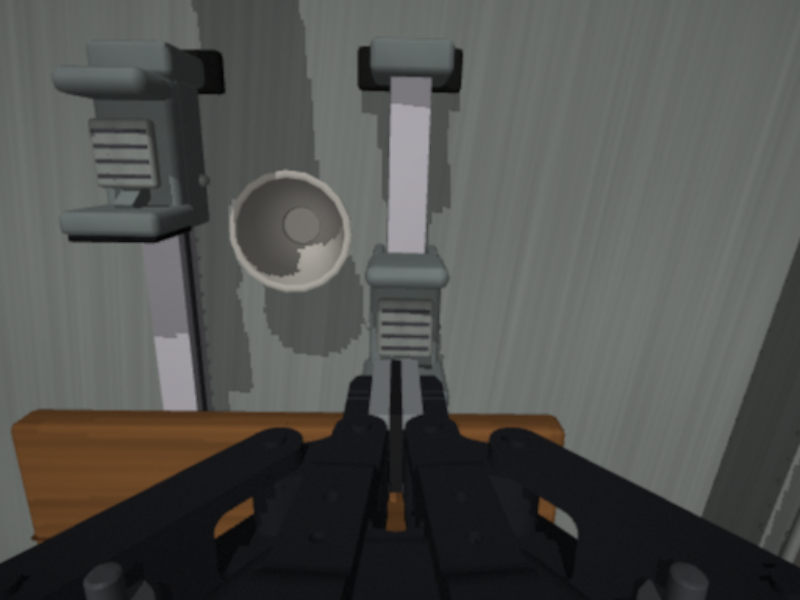

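The near jaw is against its stop with the release up. The far thumb is at (405,327), with its shoulder at (407,270) and its stop at (412,58).

Run:
```python
import pickle
from h import *
c=pickle.load(open('wrist2.pkl','rb'));k=.64
for n,u,v,z in[('Fth',405,327,59),('Fsh',407,270,72),('Fst',412,58,46),('Fbar',410,90,36)]:print(n,ray(c,u*k,v*k,z))
```

```text
Fth [594.9   7.8  59. ]
Fsh [591.7  37.4  72. ]
Fst [583.4 122.6  46. ]
Fbar [584.3 111.4  36. ]
```

>>> step_arm([
  [[0,0.4,3],[0,0,1.3],0],
  [[0,0.4,6],[0,0,1.3],0],
  [[0,0.4,6.9],[0,0,1.3],0],
  [[0,0.4,7.2],[0,0,1.3],0],
  [[0,0.4,7.45],[0,0,1.3],0],
  [[0,0.4,7.45],[0,0,1.3],0],
  [[0,0.4,7.45],[0,0,1.3],0],
])

```text
time_s: 6.08
eef_pos: [594.6, 12.0, 55.0]
ee_rot: [0.0, 0.671, 0.742, 0.0]
force: [-4.2, 1.8, 5.2]
grip_width: -0.001
grip_force: 3.0
```

>>> step_arm([
  [[0,0,0.07],[0,0,0],0],
  [[0.5,0,0.07],[0,0,0],0],
  [[1.2,0,0.07],[0,0,0],0],
  [[2.4,0,0.07],[0,0,0],0],
  [[3.6,0,0.07],[0,0,0],0],
  [[4.8,0,0.07],[0,0,0],0],
  [[6,0,0.07],[0,0,0],0],
  [[7,0,0.07],[0,0,0],0],
])

```text
time_s: 7.08
eef_pos: [587.9, 81.3, 54.5]
ee_rot: [0.001, 0.671, 0.742, 0.0]
force: [-3.5, -3.4, 6.6]
grip_width: -0.004
grip_force: 3.1
```

>>> step_arm([
  [[0.5,0,0],[0,0,0],0],
  [[0.9,0,0],[0,0,0],0],
  [[1.2,0,0],[0,0,0],0],
  [[1.4,0,0],[0,0,0],0],
  [[1.4,0,0],[0,0,0],0],
])

```text
time_s: 7.7
eef_pos: [587.5, 94.8, 54.9]
ee_rot: [0.002, 0.671, 0.741, 0.001]
force: [-0.3, -3.6, 5.3]
grip_width: -0.001
grip_force: 3.0
```

>>> step_arm([
  [[0.2,0,0.03],[0,0,0],0],
  [[0.4,0,0.03],[0,0,0],0],
  [[0.5,0,0.03],[0,0,0],0],
  [[0.5,0,0.03],[0,0,0],0],
])

```text
time_s: 8.2
eef_pos: [587.5, 96.6, 54.7]
ee_rot: [0.004, 0.671, 0.741, -0.001]
force: [-0.4, -19.8, 6.2]
grip_width: 0.006
grip_force: 11.0
```

At the stop. I'll back off and lift away.

>>> step_arm([
  [[-0.3,0,0],[0,0,0],0],
  [[-0.3,0,-1],[0,0,0],0],
  [[-0.3,0,-6],[0,0,0],0],
  [[-0.3,0,-11],[0,0,0],0],
  [[-3,0,-14],[0,0,0],0],
  [[-3,0,-14],[0,0,0],0],
  [[-3,0,-14],[0,0,0],0],
])

```text
time_s: 9.07
eef_pos: [587.9, 71.0, 191.5]
ee_rot: [-0.001, 0.671, 0.741, -0.0]
force: [0.9, -0.2, 0.2]
grip_width: 0.0
grip_force: 0.0
```

Run:
```python
from rig import ctrl
import cv2,pickle
c=ctrl.capture('wrist')
cv2.imwrite('pics/w3.png',cv2.resize(c['img'][:,:,::-1],(800,600)))
```

```text
(no output)
```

View pics/w3.png

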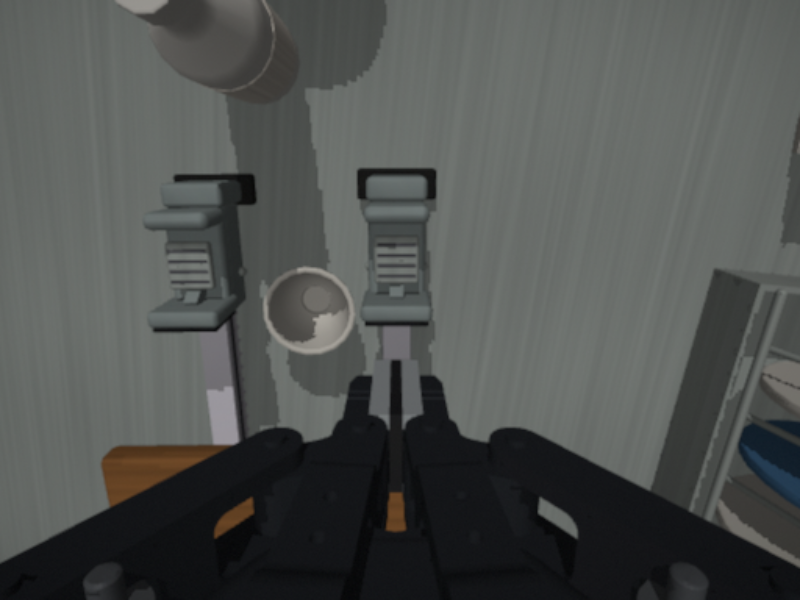

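Both jaws, near at (195,255) and far at (397,250), stand against their stops. The ramekin, bottle and board are where they were.

```bash
python3 -c "
from rig import ctrl
print(ctrl.finish_job())"
```

```text
the job is handed in; nothing more can be done
None
```

I pushed both clamp jaws back to their end stops and lifted the arm clear; the last picture shows both jaws at their stops and the board, ramekin and bottle in place. The job is handed in at about 9 s, but it returned no verdict.

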